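# Gauge a brayer sleeve and sort it

## Task

Check the roller sleeve that lies on the two steel rods of the fit gauge: push it gently from its free end, without gripping it, along the rods onto the gauge pin until it stops. If it goes fully home against the shoulder it fits, so draw it off and lay it on its side in the green tray; if it stops short, draw it off and lay it on its side in the red tray. Set it down rather than dropping it, and leave the two waiting sleeves and everything else on the bench alone.

Things in the scene. Friction and masses are not known exactly. Their poses are not given: they have to be found in the camera images.
- gauge: Bench fit gauge on a plywood board 270 mm (its x) by 360 mm (its y), 15 mm thick, fixed to the table. Origin at the centre of the board's underside, z up. The gauge axis runs along its y at x = -75 mm, z = 66.4 mm. A green headstock (60 mm wide, y = -164 to -128 mm, 101 mm high, small screw to 113 mm) at the -y end carries the pin: shoulder at y = -120 mm, tip at y = -30 mm.
- rods_end (a point): Point on the gauge axis above the outer (+y) end of the two steel rods, 280 mm from the shoulder; axes as the gauge's. The rods (12 mm thick, 30 mm apart, tops 43 mm above the table) run from here to the headstock and carry the sleeve to be tested in line with the pin, 165 to 190 mm (centre) from the shoulder, clear of the pin. Its free end faces this point.
- gauge_pin: Gauge pin, fixed on the headstock: steel, 22 mm diameter, 90 mm long with a 1.5 mm chamfer, and a 34 mm collar (the shoulder) at its root. Origin on its axis at the shoulder face, y along the pin to its tip. Sliding a sleeve takes 1 to 4 N; where it stops the force rises steeply, so push at about 30 mm/s or slower and stop: a knock of over 80 N spoils the pin.
- shoulder (a point): Centre of the shoulder face (same point as the pin's origin), 66.4 mm above the table; y towards the pin's tip. A sleeve that fits goes on till its end touches the shoulder: its centre is then 50 mm from here along y. One that does not fit stops short: part-way on, centre about 80 mm from here, or at once at the nose, centre about 140 mm from here.
- rack (a point): Middle of the wooden dowel rack beside the rods, on the same board, midway between the axes of the two waiting sleeves, at their height (66.4 mm above the table). They lie parallel to the gauge axis, 100 and 167 mm from it on the gauge's +x side.
- roller_a: Hand-roller (brayer) sleeve: brown rubber tube with aluminium end bushes, 100 mm long, 54 mm outside diameter, about 0.25 kg, firm. Origin at its centre; its y axis is its long axis (level), it may roll about it. The three sleeves look alike, only the gauge tells which fit. At the start one lies on the gauge rods, the other two on the dowel rack.
- roller_b: Hand-roller (brayer) sleeve: brown rubber tube with aluminium end bushes, 100 mm long, 54 mm outside diameter, about 0.25 kg, firm. Origin at its centre; its y axis is its long axis (level), it may roll about it. The three sleeves look alike, only the gauge tells which fit. At the start one lies on the gauge rods, the other two on the dowel rack.
- roller_c: Hand-roller (brayer) sleeve: brown rubber tube with aluminium end bushes, 100 mm long, 54 mm outside diameter, about 0.25 kg, firm. Origin at its centre; its y axis is its long axis (level), it may roll about it. The three sleeves look alike, only the gauge tells which fit. At the start one lies on the gauge rods, the other two on the dowel rack.
- tray_green: Shallow green plastic tray for sleeves that fit, fixed to the table: 180 mm along its x, 150 mm along its y, walls 35 mm high, 4 mm thick, inner floor 4 mm above the table. Origin at the centre of its underside, z up. A sleeve lying in it has its centre 31 mm above the table. The two trays stand left and right of the gauge, either way round.
- tray_red: Shallow red plastic tray for sleeves that do not fit, fixed to the table: 180 mm along its x, 150 mm along its y, walls 35 mm high, 4 mm thick, inner floor 4 mm above the table. Origin at the centre of its underside, z up. A sleeve lying in it has its centre 31 mm above the table. The two trays stand left and right of the gauge, either way round.
- brayer: Bystander: complete hand roller with wooden handle, lying flat, 200 mm long, 126 mm wide, 48 mm high. Origin on the table under the middle of its roller.
- graver_light: Bystander: engraving tool with a pale mushroom handle, 110 mm long, 33 mm thick, lying down. Origin under its middle.
- graver_dark: Bystander: the same with a dark handle.
- block_tan: Bystander: oval carved printing block, brown wood, about 110 by 52 by 12 mm. Origin under its middle.
- block_grey: Bystander: oval carved printing block, grey, about 90 by 60 by 12 mm. Origin under its middle.
- bottle_red: Bystander: red bottle with white cap, 68 mm diameter, 150 mm high. Origin under its middle.
- ink_tin: Bystander: round ink tin, 84 mm diameter, 60 mm high. Origin under its middle.

How it is judged:
On the way:
1. The sleeve on the rods has been pushed from its end, not gripped, along the gauge as far as it goes: home on the shoulder (within 4 mm) if it fits, else pressed against the pin where it stops (((y of roller_a in the frame of gauge between -0.08 and -0.066 m and x of roller_a in the frame of gauge between -0.08 and -0.07 m and z of roller_a in the frame of gauge between 0.061 and 0.072 m and distance between the grasp point and roller_a above 0.055 m) or (y of roller_b in the frame of gauge between -0.05 and -0.036 m and x of roller_b in the frame of gauge between -0.08 and -0.07 m and z of roller_b in the frame of gauge between 0.061 and 0.072 m and distance between the grasp point and roller_b above 0.055 m and contact force between roller_b and gauge_pin above 1 N) or (y of roller_c in the frame of gauge between 0.01 and 0.025 m and x of roller_c in the frame of gauge between -0.08 and -0.07 m and z of roller_c in the frame of gauge between 0.061 and 0.072 m and distance between the grasp point and roller_c above 0.055 m and contact force between roller_c and gauge_pin above 1 N))), for 0.1 s.
At the end, for the whole second after the job is handed in: The tested sleeve lies in the green tray if it went home on the shoulder, in the red tray if it stopped short: resting on the tray floor inside its walls, axis level within 10 degrees, let go and still. The two waiting sleeves are within 15 mm of where they lay (((x of roller_a in the frame of tray_green between -0.086 and 0.086 m and y of roller_a in the frame of tray_green between -0.071 and 0.071 m and z of roller_a in the frame of tray_green between 0.02 and 0.045 m and angle between roller_a's own y axis and vertical between 1.4 and 1.74 rad and linear speed of roller_a below 0.03 m/s and angular speed of roller_a below 1 rad/s and distance of each of roller_b, roller_c from where it was at the start of the episode below 0.015 m) or (x of roller_b in the frame of tray_red between -0.086 and 0.086 m and y of roller_b in the frame of tray_red between -0.071 and 0.071 m and z of roller_b in the frame of tray_red between 0.02 and 0.045 m and angle between roller_b's own y axis and vertical between 1.4 and 1.74 rad and linear speed of roller_b below 0.03 m/s and angular speed of roller_b below 1 rad/s and distance of each of roller_a, roller_c from where it was at the start of the episode below 0.015 m) or (x of roller_c in the frame of tray_red between -0.086 and 0.086 m and y of roller_c in the frame of tray_red between -0.071 and 0.071 m and z of roller_c in the frame of tray_red between 0.02 and 0.045 m and angle between roller_c's own y axis and vertical between 1.4 and 1.74 rad and linear speed of roller_c below 0.03 m/s and angular speed of roller_c below 1 rad/s and distance of each of roller_a, roller_b from where it was at the start of the episode below 0.015 m))); the robot touches nothing.
It fails at once if A sleeve falls free (faster than 0.7 m/s, as after a drop of 25 mm) instead of being set down ((linear speed of roller_a above 0.7 m/s and contact force between roller_a and the fingers below 0.05 N) or (linear speed of roller_b above 0.7 m/s and contact force between roller_b and the fingers below 0.05 N) or (linear speed of roller_c above 0.7 m/s and contact force between roller_c and the fingers below 0.05 N)).
It fails at once if A sleeve is forced against the gauge pin with more than 80 N, as by a fast or hard push (contact force between any of roller_a, roller_b, roller_c and gauge_pin above 80 N).
It fails at once if A waiting sleeve is disturbed by more than 25 mm (two sleeves have moved) (distance of each of roller_a, roller_b from where it was at the start of the episode above 0.025 m or distance of each of roller_b, roller_c from where it was at the start of the episode above 0.025 m or distance of each of roller_a, roller_c from where it was at the start of the episode above 0.025 m).
It fails at once if One of the other things on the bench is moved by more than 30 mm (distance of any of brayer, graver_light, graver_dark, block_tan, block_grey, bottle_red, ink_tin from where it was at the start of the episode above 0.03 m).
It also fails if it takes over 59 s, if anything falls off the work surface, if the arm or the gripper's body presses on something with over 40 N, if the wrist force passes 120 N, or if a joint passes its speed limit or range.

## Robot

A 7-joint arm with a two-finger parallel gripper is mounted at the origin on the work surface. World frame = base frame: x ahead of the robot, y to its left, z up, the work surface at z = 0. Lengths are in m, angles in rad, forces in N, time in s.
With the tool pointing down it reaches from about 0.425 to 0.875 m from the base axis. Payload 4.7 kg.
Tool frame: the origin (TCP) lies where the fingers leave the gripper's body, on its centre line; the fingertips stand 70 mm ahead of it and the grasp point (between the pads) lies 51 mm ahead of it; z points along the fingers, y is the line along which they close (so a half turn about z gives the same grasp; the last joint's range is limited). The gripper opens to 87 mm and grips with 3 to 60 N. Pads are 19 mm wide; open, the fingers measure 117 mm over their backs; the gripper's body (75 mm by 190 mm) begins 51 mm behind the grasp point.
Start: joints at [1.284, 0.321, -0.07, 1.45, 0.023, 1.371, -0.057], TCP at [0.193, -0.621, 0.292] pointing down, gripper open.
Joint ranges: [-2.86, 2.86], [-0.3, 2.09], [-1.38, 1.24], [0.06, 2.45], [-1.56, 4.7], [0.09, 2.05], [-2.69, 2.69]. Speed limits (rad/s): [2.57, 2.57, 3.14, 3.14, 3.14, 3.14, 3.14].

## Interface

Orientations are given as a rotation vector (axis times angle).
In Python, from bench import get_state, get_image, get_calibration, close_job gives the robot as it stands.
- The arm moves only by the tool send_rows, never from a script. Its argument "rows" is a list of rows, each an object of numbers: "hand": the finger opening in mm, from 0 to 87; "x", "y", "z": the shift along the world's x, y, z in mm; "roll": the turn about the world's z in degrees. A call has 1 to 10 rows; each row shifts and turns the commanded pose from where the row before left it; what a row does not reach is not made up. A row lasts 1/10 s, in which the tool goes at most 50 mm and 8.59 degrees, less where a joint would pass 70% of its speed; a pose out of reach is approached as far as the arm can. A call is refused whole if a number of a shift passes 50 or a number of a turn 8.59, either way. A call with a gripper value outside its range is refused whole. The fingers move at their own pace and stop on an object; "force" is the grip in N (left out, the last holds). Time passes only in rows, so rows that do not move let the fingers close. It gives the time, the measured TCP pose, the force, the opening and the grip force at its end, in the units of the state.
- get_state(): the state, without advancing time (a new reading comes with each control period).
- get_image(name): name is "scene" or "side" or "wrist"; returns the picture (400x640x3 uint8, blue, green, red); there is no depth.
- get_calibration(name): a dict with "mtx" (3x3 intrinsics, pixels), "world_from_camera" (4x4, takes a point from camera to world coordinates). Camera axes: x right, y down, z forward; pixel columns grow to the right and rows downward; lengths in m; the calibration is good to about 2 mm. A picture is of the moment at which its call begins: read the wrist's pose just before it. get_calibration takes no time and is no camera call; for the wrist camera it gives the pose at the moment of the call.
- close_job(): hands the job in; it is judged then, once.
The state is a dict: "time": time; "joint_positions": joint angles; "qd": joint speeds; "joint_torque": joint torques, N m; "position": TCP position; "tool_rot": TCP orientation; "ft_force": force on the tool from outside, world axes, zero at the start; "torque": the same for the moment, N m; "grip_width": opening from 0.0 (shut) to 1.0 (fully open); "grip_force": force on a finger pad.
Only numpy, scipy, OpenCV 4.12 (cv2) and the standard library are available. Lean on these libraries where they do the work, as an engineer would, in place of code of your own. Each camera call takes 0.05 s, during which the arm holds its last target. There are 200 camera calls.

## Working session

There is one attempt and no reset: what is moved stays moved. The work goes in short steps, Python scripts to look and compute and a tool call to move; the robot and the scene stay as the last step left them, time stands still between calls to the robot, and variables do not carry over. Pictures are saved under pics/ and viewed, at most 10 in all, crops included, and the job is handed in when it is done.

Besides the shell and the picture viewer there is one more tool, called after "Emit:" as name(argument=value, ...), one argument or row to a line, values as JSON. send_rows: Moves the arm, as the interface text tells. Its arguments: {"type":"object","properties":{"rows":{"type":"array","items":{"type":"object","properties":{"hand":{"type":"number"},"x":{"type":"number"},"y":{"type":"number"},"z":{"type":"number"},"roll":{"type":"number"}}}},"force":{"type":"number"}},"required":["rows"]}

```bash
ls; mkdir -p pics; python3 - <<'E'
from bench import *
import cv2
print(get_state())
for n in ("scene","side"):
    cv2.imwrite(f"pics/{n}0.png",get_image(n)); c=get_calibration(n); print(n,c["mtx"].tolist(),c["world_from_camera"].round(3).tolist())
E
```

```text
pics
{'time': 0.0, 'joint_positions': array([ 1.2840884 ,  0.32181217, -0.07011006,  1.45169413,  0.02260829,
        1.37080673, -0.05690355]), 'qd': array([-0.00255715,  0.00079346, -0.00029039, -0.00123356, -0.00045806,
        0.00021179, -0.00256404]), 'joint_torque': array([ 4.96910325e-04, -4.91293788e+01, -4.03623031e-01, -3.12533033e+01,
       -6.39680726e-02,  4.38070914e-02,  1.81966166e-04]), 'position': array([ 0.19243213, -0.62040906,  0.29115903]), 'tool_rot': array([-3.10424149e+00, -4.70527295e-01,  6.09823865e-04]), 'ft_force': array([ 0.9694244 ,  0.75079922, -0.64768416]), 'torque': array([ 0.02469778, -0.00560583, -0.04092749]), 'grip_force': 0.0, 'grip_width': 1.001824304698257}
scene [[422.06735086803076, 0.0, 319.6503833221246], [0.0, 422.06735086803076, 199.86366725357848], [0.0, 0.0, 1.0]] [[-0.308, 0.6, -0.738, 1.712], [0.951, 0.206, -0.23, 0.381], [0.014, -0.773, -0.635, 1.077], [0.0, 0.0, 0.0, 1.0]]
side [[446.1422873798283, 0.0, 322.43170981323095], [0.0, 446.1422873798283, 187.74082508034968], [0.0, 0.0, 1.0]] [[-0.997, -0.061, 0.054, 0.457], [-0.081, 0.645, -0.76, 1.056], [0.012, -0.761, -0.648, 0.973], [0.0, 0.0, 0.0, 1.0]]
```

View pics/scene0.png

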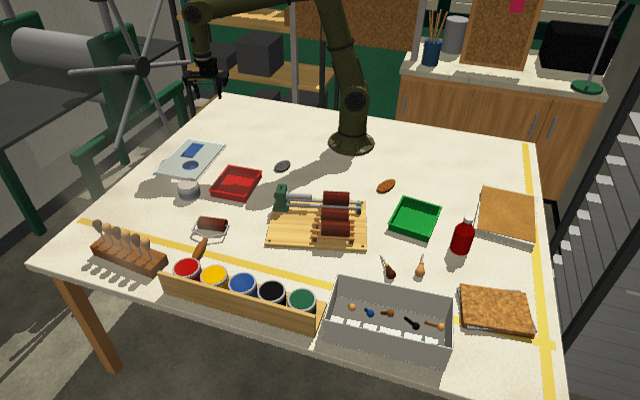

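View pics/side0.png

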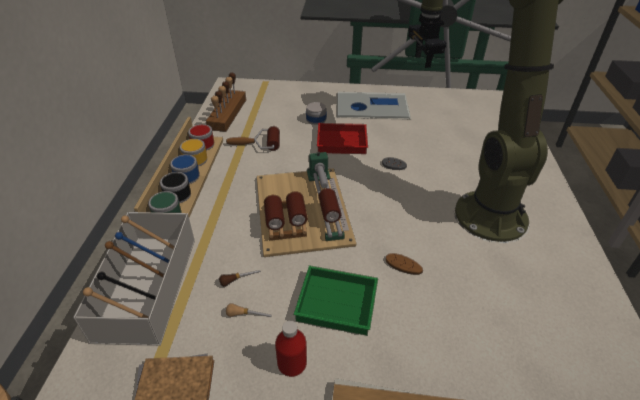

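The scene view shows the gauge with its headstock at (282,198) and the tested sleeve at (336,199). The red tray is at (237,183) and the green tray at (415,219). The side view has the board at about (256–353,172–250), the tested sleeve at (329,205), red tray (343,138) and green tray (337,298).

```bash
cat > h.py <<'E'
import numpy as np, cv2
from bench import *
def ray(c,uv):
    T=c["world_from_camera"]; d=T[:3,:3]@np.linalg.inv(c["mtx"])@np.array([uv[0],uv[1],1.]); return T[:3,3],d
def onz(c,uv,z):
    o,d=ray(c,uv); return o+d*(z-o[2])/d[2]
def proj(c,p):
    q=np.linalg.inv(c["world_from_camera"])@np.append(p,1); q=c["mtx"]@q[:3]; return q[:2]/q[2]
E
python3 - <<'E'
from h import *
for n,roi in (("scene",(180,150,460,270)),("side",(240,110,400,340))):
    im=cv2.imread(f"pics/{n}0.png"); c=get_calibration(n)
    x0,y0,x1,y1=roi; hsv=cv2.cvtColor(im,cv2.COLOR_BGR2HSV); 
    for name,lo,hi,z in (("red",(0,190,100),(6,255,255),.035),("red2",(174,190,100),(180,255,255),.035),("green",(50,180,60),(75,255,255),.035),("wood",(10,60,130),(25,200,255),.015),("brown",(0,80,20),(12,255,95),.09)):
        m=np.zeros(im.shape[:2],np.uint8); m[y0:y1,x0:x1]=cv2.inRange(hsv,lo,hi)[y0:y1,x0:x1]
        m=cv2.morphologyEx(m,cv2.MORPH_CLOSE,np.ones((3,3)))
        for k in cv2.findContours(m,cv2.RETR_EXTERNAL,cv2.CHAIN_APPROX_NONE)[0]:
            if cv2.contourArea(k)<150: continue
            W=np.array([onz(c,p[0],z)[:2] for p in k],np.float32)
            r=cv2.minAreaRect(W); print(n,name,cv2.boundingRect(k),np.round(r[0],3),np.round(r[1],3),round(r[2],1))
cv2.imwrite("pics/crop1.png",np.hstack([cv2.resize(cv2.imread("pics/side0.png")[145:265,240:370],None,fx=3,fy=3,interpolation=2),cv2.resize(cv2.imread("pics/scene0.png")[160:260,255:385],(390,360),interpolation=2)]))
E
```

```text
scene red (180, 259, 18, 11) [ 0.953 -0.3  ] [0.043 0.061] 18.7
scene red (221, 174, 34, 13) [ 0.491 -0.35 ] [0.067 0.125] 4.8
scene green (389, 196, 53, 46) [0.483 0.368] [0.153 0.213] 82.0
scene wood (203, 249, 79, 21) [ 0.876 -0.155] [0.282 0.032] 90.0
scene wood (180, 237, 28, 22) [ 0.859 -0.351] [0.101 0.086] 2.2
scene wood (264, 191, 103, 61) [0.576 0.022] [0.337 0.36 ] 14.1
scene brown (321, 225, 29, 12) [0.703 0.123] [0.053 0.095] 14.9
scene brown (321, 210, 29, 13) [0.634 0.102] [0.052 0.104] 10.3
scene brown (323, 192, 26, 18) [0.547 0.079] [0.099 0.092] 15.0
side red (340, 131, 27, 16) [ 0.445 -0.337] [0.094 0.099] 5.7
side wood (262, 172, 95, 83) [0.591 0.04 ] [0.268 0.337] 14.2
side wood (257, 172, 57, 38) [ 0.665 -0.05 ] [0.171 0.172] 15.7
side wood (241, 110, 18, 28) [ 0.859 -0.437] [0.033 0.201] 0.2
side brown (264, 192, 44, 38) [0.631 0.13 ] [0.117 0.148] 15.1
side brown (319, 188, 22, 35) [0.506 0.094] [0.051 0.148] 14.1
side brown (267, 127, 12, 23) [ 0.727 -0.232] [0.039 0.138] 9.0
side brown (316, 123, 51, 31) [ 0.489 -0.257] [0.171 0.188] 3.7
```

View pics/crop1.png

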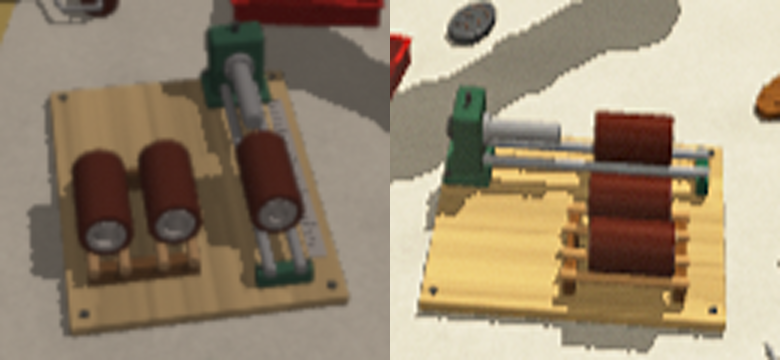

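The crop shows clear board corners. In side crop pixels they are about (52,93), (280,72), (348,297) and (70,326). The tested sleeve's free end is at (277,213) in the crop, and the rods run to a green foot at (285,270).

```bash
python3 - <<'E'
from h import *
c=get_calibration("side"); s=get_calibration("scene")
P=[onz(c,(240+u/3,145+v/3),.015)[:2] for u,v in ((52,93),(280,72),(348,297),(70,326))]
Q=[onz(s,(255+(u-390)/3,160+v*100/360),.015)[:2] for u,v in ((418,310),(724,323),(722,147))]
print(np.round(P,3).tolist()); print(np.round(Q,3).tolist())
# full-tray masks, hull of all pixels; rim plane
for n,roi in (("scene",(200,160,265,205)),("side",(310,118,375,158)),("side",(290,260,385,335)),("scene",(380,190,445,250))):
    im=cv2.imread(f"pics/{n}0.png"); cal=get_calibration(n); hsv=cv2.cvtColor(im,cv2.COLOR_BGR2HSV); x0,y0,x1,y1=roi
    H=hsv[y0:y1,x0:x1]; m=(H[...,1]>150)&(H[...,2]>25)
    ys,xs=np.nonzero(m); k=cv2.convexHull(np.stack([xs+x0,ys+y0],1).astype(np.int32))
    q=cv2.approxPolyDP(k,4,True)[:,0]
    print(n,q.tolist(),[np.round(onz(cal,p,.035)[:2],3).tolist() for p in q])
E
```

```text
[[0.763, -0.107], [0.508, -0.17], [0.42, 0.175], [0.68, 0.235]]
[[0.782, -0.108], [0.684, 0.234], [0.424, 0.171]]
scene [[261, 171], [245, 202], [211, 195], [209, 189], [228, 165]] [[0.398, -0.291], [0.606, -0.265], [0.61, -0.409], [0.579, -0.436], [0.403, -0.442]]
side [[365, 152], [320, 151], [310, 118], [365, 125]] [[0.4, -0.254], [0.561, -0.245], [0.619, -0.464], [0.401, -0.434]]
side [[376, 280], [365, 333], [297, 334], [295, 312], [310, 267]] [[0.366, 0.315], [0.393, 0.472], [0.552, 0.489], [0.564, 0.43], [0.542, 0.287]]
scene [[427, 241], [389, 229], [380, 190], [441, 207]] [[0.594, 0.428], [0.577, 0.291], [0.362, 0.214], [0.39, 0.457]]
```

Emit:
send_rows(
  rows=[
    {"x": 33,"y": 30,"roll": 4},
    {"x": 33,"y": 30,"roll": 4},
    {"x": 33,"y": 30,"roll": 4},
    {"x": 33,"y": 30,"roll": 4},
    {"x": 33,"y": 30,"roll": 4},
    {"x": 33,"y": 30,"roll": 4},
    {"x": 33,"y": 30,"roll": 4},
    {"x": 33,"y": 30,"roll": 4},
    {"x": 33,"y": 30,"roll": 4},
    {"hand": 0},
  ],
)

```text
schema error: expected keys hand, x, y, z, roll
```

```bash
python3 - <<'E'
from h import *
c=get_calibration("wrist"); im=get_image("wrist"); cv2.imwrite("pics/w1.png",im); np.save("w1.npy",c["world_from_camera"]); print(c["world_from_camera"].round(3).tolist(),c["mtx"][0].tolist())
E
```

```text
[[0.296, -0.911, -0.287, 0.272], [-0.955, -0.283, -0.087, -0.596], [-0.002, 0.3, -0.954, 0.384], [0.0, 0.0, 0.0, 1.0]] [279.29110744466783, 0.0, 318.29265223028733]
```

View pics/w1.png

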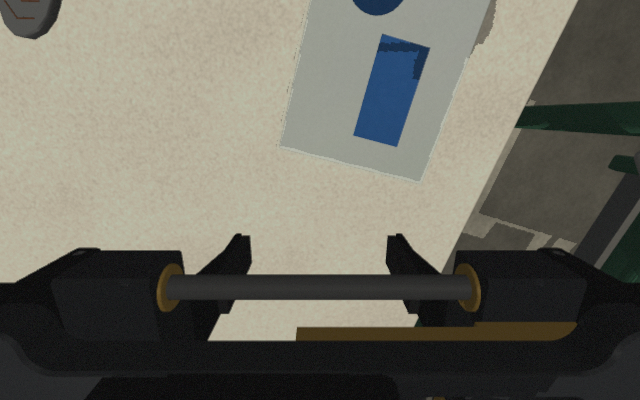

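The wrist view was taken before any move and shows only the glass plate and the fingers. The image's up direction is tool +x. The move call needs all five keys in each row, so I'm resending it.

Emit:
send_rows(
  rows=[
    {"x": 33,"y": 30,"z": 0,"roll": 4,"hand": 87},
    {"x": 33,"y": 30,"z": 0,"roll": 4,"hand": 87},
    {"x": 33,"y": 30,"z": 0,"roll": 4,"hand": 87},
    {"x": 33,"y": 30,"z": 0,"roll": 4,"hand": 87},
    {"x": 33,"y": 30,"z": 0,"roll": 4,"hand": 87},
    {"x": 33,"y": 30,"z": 0,"roll": 4,"hand": 87},
    {"x": 33,"y": 30,"z": 0,"roll": 4,"hand": 87},
    {"x": 33,"y": 30,"z": 0,"roll": 4,"hand": 87},
    {"x": 0,"y": 0,"z": 0,"roll": 4,"hand": 87},
    {"x": 0,"y": 0,"z": 0,"roll": 4,"hand": 87},
  ],
)

```text
time: 1.15
position: [0.4581, -0.3788, 0.292]
tool_rot: [-2.752, -1.514, -0.0]
ft_force: [-0.1, -0.1, -0.0]
grip_width: 1.003
grip_force: 0.0
```

```bash
python3 - <<'E'
from h import *
c=get_calibration("wrist"); im=get_image("wrist"); cv2.imwrite("pics/w2.png",im); print(get_state()["position"])
hsv=cv2.cvtColor(im,cv2.COLOR_BGR2HSV); m=(((hsv[...,0]<8)|(hsv[...,0]>172))&(hsv[...,1]>170)&(hsv[...,2]>30)).astype(np.uint8)
ks=cv2.findContours(m,0,1)[0]; k=max(ks,key=cv2.contourArea); print(cv2.boundingRect(k),cv2.contourArea(k))
W=np.array([onz(c,p[0],.035)[:2] for p in k],np.float32); print(cv2.minAreaRect(W))
E
```

```text
[ 0.45714546 -0.37984304  0.29189855]
(235, 56, 192, 188) 18556.5
((0.48777100443840027, -0.3630050718784332), (0.1866624355316162, 0.15667761862277985), 2.887708902359009)
```

Emit:
send_rows(
  rows=[
    {"x": 10,"y": 46,"z": 0,"roll": 4.6,"hand": 87},
    {"x": 10,"y": 46,"z": 0,"roll": 4.6,"hand": 87},
    {"x": 10,"y": 46,"z": 0,"roll": 4.6,"hand": 87},
    {"x": 6,"y": 46,"z": 0,"roll": 4.6,"hand": 87},
    {"x": 2,"y": 46,"z": 0,"roll": 4.6,"hand": 87},
    {"x": 2,"y": 46,"z": 0,"roll": 4.6,"hand": 87},
    {"x": 2,"y": 46,"z": 0,"roll": 4.6,"hand": 87},
    {"x": 2,"y": 46,"z": 0,"roll": 4.6,"hand": 87},
    {"x": 2,"y": 46,"z": 0,"roll": 4.6,"hand": 87},
    {"x": 2,"y": 46,"z": 0,"roll": 5,"hand": 87},
  ],
)

```text
time: 2.2
position: [0.5042, 0.0805, 0.2924]
tool_rot: [1.94, 2.47, -0.0]
ft_force: [0.8, -0.3, 0.6]
grip_width: 0.997
grip_force: 0.0
```

Emit:
send_rows(
  rows=[
    {"x": 0,"y": 0,"z": 0,"roll": 0,"hand": 0},
    {"x": 0,"y": 0,"z": 0,"roll": 0,"hand": 0},
  ],
)

```text
time: 2.4
position: [0.5043, 0.0801, 0.2922]
tool_rot: [1.94, 2.471, -0.001]
ft_force: [-0.6, -0.0, -0.2]
grip_width: 0.895
grip_force: 0.0
```

```bash
python3 - <<'E'
from h import *
c=get_calibration("wrist"); im=get_image("wrist"); cv2.imwrite("pics/w3.png",im); np.save("w3.npy",c["world_from_camera"]); print(get_state()["position"],get_state()["tool_rot"])
E
```

```text
[0.50452756 0.07836996 0.29205963] [ 1.94380324e+00  2.46770682e+00 -1.30644828e-03]
```

View pics/w3.png

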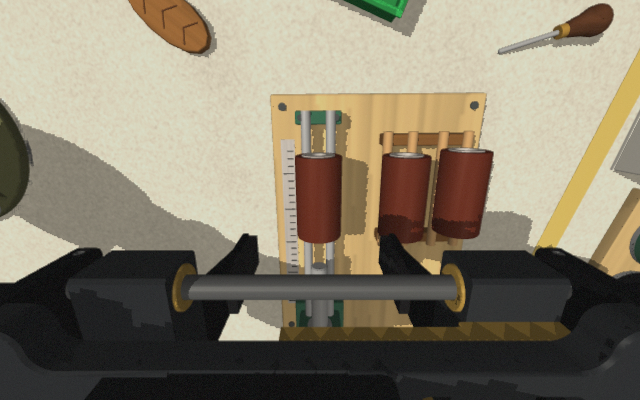

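The sleeve is aligned vertically in this view: columns 296–341, rows 152–240. The rods are at columns 306 and 331, the board's outer corners at (272,95) and (486,94), and the ruler is left of the rods.

```bash
python3 - <<'E'
from h import *
c=get_calibration("wrist"); c["world_from_camera"]=np.load("w3.npy")
f=lambda u,v,z: onz(c,(u,v),z)[:2]
a,b=f(272,95,.015),f(486,94,.015); ex=(b-a)/np.linalg.norm(b-a); ey=np.array([-ex[1],ex[0]])
print("yaw",np.degrees(np.arctan2(ex[1],ex[0])),np.linalg.norm(b-a))
O=a+ .135*ex-.18*ey; print("gauge O",O)
L=lambda p:(float((p-O)@ex).__round__(4),float((p-O)@ey).__round__(4))
for nm,u,v,z in (("axis",318.5,195,.0664),("rodmid_out",318.5,125,.037),("rodmid_in",318,250,.037),("free end top",318,155,.0934),("far end top",318,240,.09)): p=f(u,v,z); print(nm,p.round(4),L(p))
# green tray
E
```

```text
yaw 13.93504303511942 0.26508125400689747
gauge O [0.59802994 0.02608407]
axis [0.5068 0.0709] (-0.0777, 0.0655)
rodmid_out [0.488  0.1478] (-0.0774, 0.1446)
rodmid_in [ 0.5268 -0.0142] (-0.0788, -0.022)
free end top [0.4942 0.1204] (-0.078, 0.1166)
far end top [0.5175 0.0248] (-0.0785, 0.0181)
```

Emit:
send_rows(
  rows=[
    {"x": -8,"y": 32,"z": 0,"roll": 0,"hand": 0},
    {"x": -8,"y": 33,"z": 0,"roll": 0,"hand": 0},
    {"x": 0,"y": 0,"z": -30,"roll": 0,"hand": 0},
    {"x": 0,"y": 0,"z": -30,"roll": 0,"hand": 0},
    {"x": 0,"y": 0,"z": -30,"roll": 0,"hand": 0},
    {"x": 0,"y": 0,"z": -20,"roll": 0,"hand": 0},
    {"x": 0,"y": 0,"z": 0,"roll": 0,"hand": 0},
  ],
)

```text
time: 3.15
position: [0.4871, 0.1413, 0.1793]
tool_rot: [-1.945, -2.462, 0.008]
ft_force: [-0.3, -1.2, 0.1]
grip_width: 0.219
grip_force: 0.0
```

```bash
python3 - <<'E'
from h import *
im=get_image("wrist"); cv2.imwrite("pics/w4.png",im); np.save("w4.npy",get_calibration("wrist")["world_from_camera"]); s=get_state(); print(s["position"],s["grip_width"],s["ft_force"],s["time"])
E
```

```text
[0.48818011 0.14208156 0.18117586] 0.177344471374821 [-0.2635958  -0.20390622 -0.40172652] 3.2
```

View pics/w4.png

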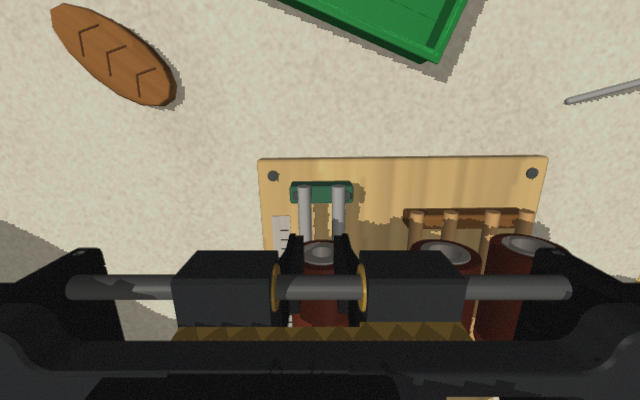

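Fingers are still closing at columns 285–355, centred on the rods (305 and 338). The sleeve's free end is visible at (321,248). I'll shut the fingers and then lower to pushing height.

Emit:
send_rows(
  rows=[
    {"x": 0,"y": 4,"z": 0,"roll": 0,"hand": 0},
    {"x": 0,"y": 0,"z": 0,"roll": 0,"hand": 0},
    {"x": 0,"y": 0,"z": 0,"roll": 0,"hand": 0},
    {"x": 0,"y": 0,"z": -20,"roll": 0,"hand": 0},
    {"x": 0,"y": 0,"z": -20,"roll": 0,"hand": 0},
    {"x": 0,"y": 0,"z": -10,"roll": 0,"hand": 0},
    {"x": 0,"y": 0,"z": 0,"roll": 0,"hand": 0},
  ],
)

```text
time: 3.9
position: [0.4879, 0.1479, 0.1314]
tool_rot: [-1.941, -2.468, 0.002]
ft_force: [-0.4, 0.6, 0.4]
grip_width: 0.003
grip_force: 0.0
```

Emit:
send_rows(
  rows=[
    {"x": 0.7,"y": -2.9,"z": 0,"roll": 0,"hand": 0},
    {"x": 0.7,"y": -2.9,"z": 0,"roll": 0,"hand": 0},
    {"x": 0.7,"y": -2.9,"z": 0,"roll": 0,"hand": 0},
    {"x": 0.7,"y": -2.9,"z": 0,"roll": 0,"hand": 0},
    {"x": 0.7,"y": -2.9,"z": 0,"roll": 0,"hand": 0},
    {"x": 0.7,"y": -2.9,"z": 0,"roll": 0,"hand": 0},
    {"x": 0.7,"y": -2.9,"z": 0,"roll": 0,"hand": 0},
    {"x": 0.7,"y": -2.9,"z": 0,"roll": 0,"hand": 0},
    {"x": 0.8,"y": -2.9,"z": 0,"roll": 0,"hand": 0},
    {"x": 0.8,"y": -2.9,"z": 0,"roll": 0,"hand": 0},
  ],
)

```text
time: 4.9
position: [0.4957, 0.1194, 0.1323]
tool_rot: [-1.941, -2.47, -0.001]
ft_force: [-1.8, 2.6, 1.1]
grip_width: 0.006
grip_force: 1.2
```

Emit:
send_rows(
  rows=[
    {"x": 0.7,"y": -2.9,"z": 0,"roll": 0,"hand": 0},
    {"x": 0.7,"y": -2.9,"z": 0,"roll": 0,"hand": 0},
    {"x": 0.7,"y": -2.9,"z": 0,"roll": 0,"hand": 0},
    {"x": 0.7,"y": -2.9,"z": 0,"roll": 0,"hand": 0},
    {"x": 0.7,"y": -2.9,"z": 0,"roll": 0,"hand": 0},
    {"x": 0.7,"y": -2.9,"z": 0,"roll": 0,"hand": 0},
  ],
)

```text
time: 5.5
position: [0.5001, 0.1015, 0.1323]
tool_rot: [1.942, 2.469, 0.0]
ft_force: [0.3, 2.0, 1.0]
grip_width: 0.002
grip_force: 1.2
```

```bash
cat >> h.py <<'E'
def gy():
    s=get_state(); d=s["position"][:2]-np.array([.595,.0254]); print("gauge x,y of TCP",d@[.9706,.2408],d@[-.2408,.9706],"axial force",s["ft_force"][:2]@[-.2408,.9706],s["ft_force"].round(1))
E
python3 -c "
from h import *
gy()"
```

```text
gauge x,y of TCP -0.07373586521316605 0.09674687694181054 axial force 1.9212628901325022 [0.3 2.  1. ]
```

Emit:
send_rows(
  rows=[
    {"x": 0.7,"y": -2.9,"z": 0,"roll": 0,"hand": 0},
    {"x": 0.7,"y": -2.9,"z": 0,"roll": 0,"hand": 0},
    {"x": 0.7,"y": -2.9,"z": 0,"roll": 0,"hand": 0},
  ],
)

```text
time: 5.8
position: [0.5023, 0.0928, 0.1324]
tool_rot: [1.942, 2.469, 0.001]
ft_force: [0.1, 2.7, 0.2]
grip_width: 0.008
grip_force: 1.2
```

Emit:
send_rows(
  rows=[
    {"x": 0.5,"y": -1.9,"z": 0,"roll": 0,"hand": 0},
    {"x": 0.5,"y": -1.9,"z": 0,"roll": 0,"hand": 0},
    {"x": 0.5,"y": -1.9,"z": 0,"roll": 0,"hand": 0},
  ],
)

```text
time: 6.1
position: [0.5037, 0.0873, 0.1324]
tool_rot: [1.942, 2.469, 0.0]
ft_force: [-0.4, 2.7, 1.3]
grip_width: 0.006
grip_force: 1.3
```

Emit:
send_rows(
  rows=[
    {"x": 0.5,"y": -1.9,"z": 0,"roll": 0,"hand": 0},
    {"x": 0.5,"y": -1.9,"z": 0,"roll": 0,"hand": 0},
  ],
)

```text
time: 6.3
position: [0.5046, 0.0835, 0.1323]
tool_rot: [1.942, 2.47, 0.0]
ft_force: [-0.3, 2.4, 1.0]
grip_width: 0.001
grip_force: 1.3
```

Emit:
send_rows(
  rows=[
    {"x": 0.5,"y": -1.9,"z": 0,"roll": 0,"hand": 0},
    {"x": 0.5,"y": -1.9,"z": 0,"roll": 0,"hand": 0},
  ],
)

```text
time: 6.5
position: [0.5056, 0.0797, 0.1323]
tool_rot: [1.942, 2.469, 0.0]
ft_force: [-0.3, 2.7, 1.1]
grip_width: 0.006
grip_force: 1.4
```

Emit:
send_rows(
  rows=[
    {"x": 0.5,"y": -1.9,"z": 0,"roll": 0,"hand": 0},
    {"x": 0.5,"y": -1.9,"z": 0,"roll": 0,"hand": 0},
  ],
)

```text
time: 6.7
position: [0.5066, 0.0759, 0.1323]
tool_rot: [1.942, 2.469, 0.0]
ft_force: [0.4, 3.1, 2.5]
grip_width: 0.005
grip_force: 1.5
```

Emit:
send_rows(
  rows=[
    {"x": 0.5,"y": -1.9,"z": 0,"roll": 0,"hand": 0},
    {"x": 0.5,"y": -1.9,"z": 0,"roll": 0,"hand": 0},
  ],
)

```text
time: 6.9
position: [0.5076, 0.0721, 0.1323]
tool_rot: [1.942, 2.469, 0.0]
ft_force: [0.3, 3.3, 2.8]
grip_width: 0.007
grip_force: 1.5
```

Emit:
send_rows(
  rows=[
    {"x": 0.5,"y": -1.9,"z": 0,"roll": 0,"hand": 0},
    {"x": 0.5,"y": -1.9,"z": 0,"roll": 0,"hand": 0},
  ],
)

```text
time: 7.1
position: [0.5086, 0.0682, 0.1323]
tool_rot: [1.942, 2.469, -0.0]
ft_force: [0.2, 3.7, 2.4]
grip_width: 0.005
grip_force: 1.4
```

Emit:
send_rows(
  rows=[
    {"x": 0.7,"y": -2.9,"z": 0,"roll": 0,"hand": 0},
    {"x": 0.7,"y": -2.9,"z": 0,"roll": 0,"hand": 0},
    {"x": 0.7,"y": -2.9,"z": 0,"roll": 0,"hand": 0},
  ],
)

```text
time: 7.4
position: [0.5107, 0.0593, 0.1323]
tool_rot: [1.942, 2.469, -0.0]
ft_force: [0.9, 2.5, 1.3]
grip_width: 0.002
grip_force: 1.3
```

Emit:
send_rows(
  rows=[
    {"x": 0.7,"y": -2.9,"z": 0,"roll": 0,"hand": 0},
    {"x": 0.7,"y": -2.9,"z": 0,"roll": 0,"hand": 0},
    {"x": 0.7,"y": -2.9,"z": 0,"roll": 0,"hand": 0},
    {"x": 0.7,"y": -2.9,"z": 0,"roll": 0,"hand": 0},
    {"x": 0.7,"y": -2.9,"z": 0,"roll": 0,"hand": 0},
  ],
)

```text
time: 7.9
position: [0.5143, 0.0449, 0.1323]
tool_rot: [1.942, 2.469, 0.0]
ft_force: [1.0, 2.4, 1.6]
grip_width: 0.004
grip_force: 1.3
```

Emit:
send_rows(
  rows=[
    {"x": 0.5,"y": -1.9,"z": 0,"roll": 0,"hand": 0},
    {"x": 0.5,"y": -1.9,"z": 0,"roll": 0,"hand": 0},
    {"x": 0.5,"y": -1.9,"z": 0,"roll": 0,"hand": 0},
  ],
)

```text
time: 8.2
position: [0.5157, 0.0394, 0.1323]
tool_rot: [1.942, 2.469, 0.0]
ft_force: [0.8, 2.1, 1.4]
grip_width: 0.004
grip_force: 1.3
```

Emit:
send_rows(
  rows=[
    {"x": 0.5,"y": -1.9,"z": 0,"roll": 0,"hand": 0},
    {"x": 0.5,"y": -1.9,"z": 0,"roll": 0,"hand": 0},
  ],
)

```text
time: 8.4
position: [0.5167, 0.0356, 0.1323]
tool_rot: [1.942, 2.47, 0.0]
ft_force: [0.6, 2.9, 1.2]
grip_width: 0.007
grip_force: 1.3
```

Emit:
send_rows(
  rows=[
    {"x": 0.5,"y": -1.9,"z": 0,"roll": 0,"hand": 0},
    {"x": 0.5,"y": -1.9,"z": 0,"roll": 0,"hand": 0},
  ],
)

```text
time: 8.6
position: [0.5177, 0.0317, 0.1323]
tool_rot: [-1.942, -2.469, 0.0]
ft_force: [0.2, 3.3, 2.8]
grip_width: 0.006
grip_force: 1.3
```

Emit:
send_rows(
  rows=[
    {"x": 0.5,"y": -1.9,"z": 0,"roll": 0,"hand": 0},
    {"x": 0.5,"y": -1.9,"z": 0,"roll": 0,"hand": 0},
  ],
)

```text
time: 8.8
position: [0.5182, 0.0297, 0.1323]
tool_rot: [-1.94, -2.468, -0.002]
ft_force: [-1.1, 9.6, 3.4]
grip_width: 0.006
grip_force: 4.7
```

Emit:
send_rows(
  rows=[
    {"x": 0.5,"y": -1.9,"z": 0,"roll": 0,"hand": 0},
    {"x": 0.5,"y": -1.9,"z": 0,"roll": 0,"hand": 0},
  ],
)

```text
time: 9.0
position: [0.5184, 0.0294, 0.1323]
tool_rot: [-1.935, -2.467, -0.006]
ft_force: [-4.9, 15.9, 6.1]
grip_width: 0.004
grip_force: 8.3
```

Emit:
send_rows(
  rows=[
    {"x": 0.5,"y": -1.9,"z": 0,"roll": 0,"hand": 0},
    {"x": 0.5,"y": -1.9,"z": 0,"roll": 0,"hand": 0},
    {"x": 0,"y": 0,"z": 0,"roll": 0,"hand": 0},
    {"x": 0,"y": 0,"z": 0,"roll": 0,"hand": 0},
  ],
)

```text
time: 9.4
position: [0.5185, 0.0291, 0.1323]
tool_rot: [-1.929, -2.467, -0.009]
ft_force: [-6.3, 19.5, 7.2]
grip_width: 0.004
grip_force: 10.3
```

```bash
python3 - <<'E'
from h import *
a=get_image("side")[145:265,240:370]; b=get_image("scene")[160:260,255:385]
cv2.imwrite("pics/crop2.png",np.hstack([cv2.resize(a,None,fx=3,fy=3,interpolation=2),cv2.resize(b,(390,360),interpolation=2)])); gy()
E
```

```text
gauge x,y of TCP -0.07338212272436219 0.022018097555891077 axial force 21.30463500483427 [-6.7 20.3  6.8]
```

View pics/crop2.png

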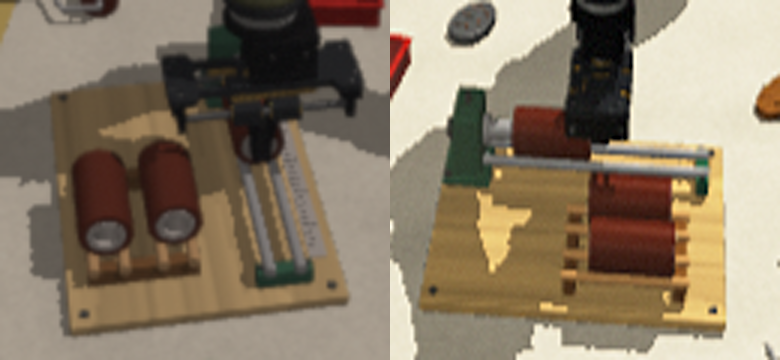

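The scene crop shows the sleeve on the pin at (550,130) with roughly 30 mm of bare pin left before the collar. It has stopped part-way, so it does not fit and goes to the red tray. I'll back off, raise and open.

Emit:
send_rows(
  rows=[
    {"x": -1,"y": 4,"z": 0,"roll": 0,"hand": 0},
    {"x": -2,"y": 8,"z": 0,"roll": 0,"hand": 0},
    {"x": -5,"y": 20,"z": 0,"roll": 0,"hand": 0},
    {"x": 0,"y": 0,"z": 30,"roll": 0,"hand": 30},
    {"x": 0,"y": 0,"z": 30,"roll": 0,"hand": 87},
    {"x": 0,"y": 0,"z": 0,"roll": 0,"hand": 87},
    {"x": 0,"y": 0,"z": 0,"roll": 0,"hand": 87},
    {"x": 0,"y": 0,"z": 0,"roll": 0,"hand": 87},
    {"x": 0,"y": 0,"z": 0,"roll": 0,"hand": 87},
    {"x": 0,"y": 0,"z": 0,"roll": 0,"hand": 87},
  ],
)

```text
time: 10.5
position: [0.5121, 0.0522, 0.1913]
tool_rot: [-1.941, -2.468, 0.002]
ft_force: [-0.1, -0.1, -0.8]
grip_width: 0.557
grip_force: 0.0
```

```bash
python3 - <<'E'
from h import *
gy(); s=get_state(); print(s["position"],s["grip_width"],s["tool_rot"])
d=np.array([-.075,-.036]); print("grasp target", np.array([.595,.0254])+d[0]*np.array([.9706,.2408])+d[1]*np.array([-.2408,.9706]))
E
```

```text
gauge x,y of TCP -0.07400480107898395 0.045939819916546 axial force -0.10308099399675874 [-0.1 -0.1 -0.8]
[0.51211269 0.05216752 0.19132484] 0.5573087824582044 [-1.94141767e+00 -2.46814006e+00  1.72400388e-03]
grasp target [ 0.5308738 -0.0276016]
```

Emit:
send_rows(
  rows=[
    {"x": 6,"y": -26,"z": 0,"roll": 0,"hand": 87},
    {"x": 6,"y": -27,"z": 0,"roll": 0,"hand": 87},
    {"x": 6,"y": -27,"z": 0,"roll": 0,"hand": 87},
    {"x": 0,"y": 0,"z": 0,"roll": 0,"hand": 87},
    {"x": 0,"y": 0,"z": 0,"roll": 0,"hand": 87},
    {"x": 0,"y": 0,"z": 0,"roll": 0,"hand": 87},
    {"x": 0,"y": 0,"z": -25,"roll": 0,"hand": 87},
    {"x": 0,"y": 0,"z": -25,"roll": 0,"hand": 87},
    {"x": 0,"y": 0,"z": -24,"roll": 0,"hand": 87},
    {"x": 0,"y": 0,"z": 0,"roll": 0,"hand": 87},
  ],
)

```text
time: 11.5
position: [0.5281, -0.0262, 0.1154]
tool_rot: [-1.936, -2.467, 0.004]
ft_force: [-0.9, -0.2, -0.4]
grip_width: 1.0
grip_force: 0.0
```

Emit:
send_rows(
  rows=[
    {"x": 0,"y": 0,"z": 0,"roll": 0,"hand": 50},
    {"x": 0,"y": 0,"z": 0,"roll": 0,"hand": 50},
    {"x": 0,"y": 0,"z": 0,"roll": 0,"hand": 50},
    {"x": 0,"y": 0,"z": 0,"roll": 0,"hand": 50},
    {"x": 0,"y": 0,"z": 0,"roll": 0,"hand": 50},
    {"x": 0,"y": 0,"z": 0,"roll": 0,"hand": 50},
  ],
  force=25,
)

```text
time: 12.1
position: [0.5312, -0.0275, 0.1188]
tool_rot: [1.941, 2.468, 0.001]
ft_force: [0.5, 0.0, 0.9]
grip_width: 0.607
grip_force: 24.9
```

Emit:
send_rows(
  rows=[
    {"x": -1,"y": 4,"z": 0,"roll": 0,"hand": 50},
    {"x": -2,"y": 8,"z": 0,"roll": 0,"hand": 50},
    {"x": -2,"y": 8,"z": 0,"roll": 0,"hand": 50},
    {"x": -2,"y": 8,"z": 0,"roll": 0,"hand": 50},
    {"x": -2,"y": 8,"z": 0,"roll": 0,"hand": 50},
    {"x": -2,"y": 8,"z": 0,"roll": 0,"hand": 50},
    {"x": -2,"y": 8,"z": 0,"roll": 0,"hand": 50},
    {"x": -2,"y": 8,"z": 0,"roll": 0,"hand": 50},
    {"x": -2,"y": 8,"z": 0,"roll": 0,"hand": 50},
    {"x": -2,"y": 8,"z": 0,"roll": 0,"hand": 50},
  ],
)

```text
time: 13.1
position: [0.5121, 0.0487, 0.1188]
tool_rot: [1.941, 2.468, 0.0]
ft_force: [3.0, -5.0, 5.4]
grip_width: 0.614
grip_force: 25.0
```

```bash
python3 - <<'E'
from h import *
gy(); a=get_image("side")[145:265,240:370]; b=get_image("scene")[160:260,255:385]
cv2.imwrite("pics/crop3.png",np.hstack([cv2.resize(a,None,fx=3,fy=3,interpolation=2),cv2.resize(b,(390,360),interpolation=2)]))
E
```

```text
gauge x,y of TCP -0.07490291646479037 0.04256015188995858 axial force -5.603363427050534 [ 3.  -5.   5.4]
```

View pics/crop3.png

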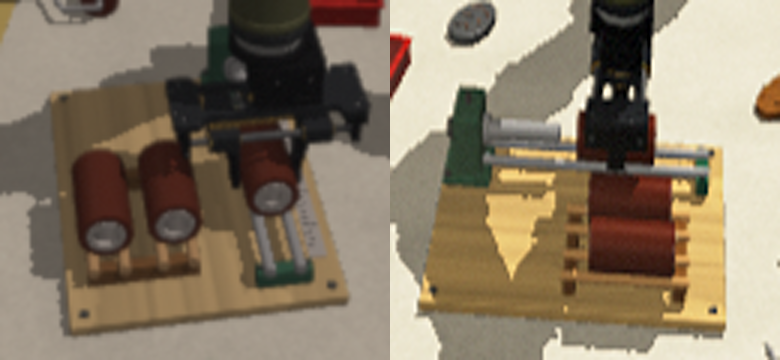

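The sleeve is off the pin in the grip, with about 20 mm of space past the pin tip at (560,130) in the scene half. Next I lift it and carry it to the red tray.

Emit:
send_rows(
  rows=[
    {"x": 0,"y": 0,"z": 10,"roll": 0,"hand": 50},
    {"x": 0,"y": 0,"z": 20,"roll": 0,"hand": 50},
    {"x": 0,"y": 0,"z": 30,"roll": 0,"hand": 50},
    {"x": 0,"y": 0,"z": 30,"roll": 0,"hand": 50},
    {"x": 0,"y": 0,"z": 30,"roll": 0,"hand": 50},
    {"x": 0,"y": 0,"z": 15,"roll": 0,"hand": 50},
  ],
)

```text
time: 13.8
position: [0.5111, 0.0497, 0.2547]
tool_rot: [-1.94, -2.47, -0.001]
ft_force: [0.5, -0.3, -2.5]
grip_width: 0.608
grip_force: 24.8
```

Emit:
send_rows(
  rows=[
    {"x": 0,"y": -20,"z": 0,"roll": -1,"hand": 50},
    {"x": 0,"y": -35,"z": 0,"roll": -1,"hand": 50},
    {"x": 0,"y": -45,"z": 0,"roll": -1,"hand": 50},
    {"x": 0,"y": -45,"z": 0,"roll": -1,"hand": 50},
    {"x": -4,"y": -45,"z": 0,"roll": -1,"hand": 50},
    {"x": -4,"y": -45,"z": 0,"roll": -1,"hand": 50},
    {"x": -4,"y": -45,"z": 0,"roll": -1,"hand": 50},
    {"x": -4,"y": -45,"z": 0,"roll": -1,"hand": 50},
    {"x": -4,"y": -35,"z": 0,"roll": -1,"hand": 50},
    {"x": -4,"y": -30,"z": 0,"roll": -2,"hand": 50},
  ],
)

```text
time: 14.8
position: [0.485, -0.3441, 0.2504]
tool_rot: [-2.171, -2.264, 0.001]
ft_force: [0.3, -0.4, -2.6]
grip_width: 0.606
grip_force: 24.8
```

Emit:
send_rows(
  rows=[
    {"x": 0,"y": -22,"z": 0,"roll": 0,"hand": 50},
    {"x": 0,"y": 0,"z": 0,"roll": 0,"hand": 50},
  ],
)

```text
time: 15.0
position: [0.4842, -0.3681, 0.2501]
tool_rot: [-2.175, -2.261, 0.003]
ft_force: [-0.8, -0.6, -2.2]
grip_width: 0.609
grip_force: 24.8
```

```bash
python3 - <<'E'
from h import *
c=get_calibration("wrist"); im=get_image("wrist"); cv2.imwrite("pics/w5.png",im); s=get_state(); print(s["position"],s["grip_width"],s["tool_rot"],s["time"])
E
```

```text
[ 0.48521488 -0.36540032  0.25033798] 0.6061390096835512 [-2.17113836e+00 -2.26349282e+00  8.48059731e-04] 15.05
```

View pics/w5.png

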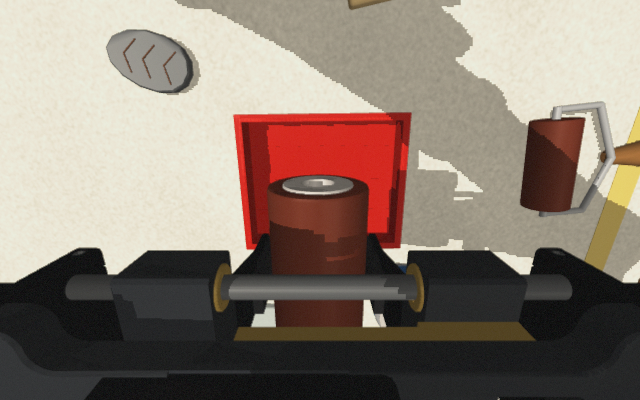

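The tray's rim corners are at (235,115), (411,113), (400,248) and (247,248). The sleeve is level in the grip at columns 268–367.

```bash
python3 - <<'E'
from h import *
c=get_calibration("wrist"); P=np.array([onz(c,p,.035)[:2] for p in ((235,115),(411,113),(400,248),(247,248))]); print(P.round(3).tolist(),P.mean(0),np.linalg.norm(P-np.roll(P,1,0),axis=1))
E
```

```text
[[0.393, -0.287], [0.578, -0.277], [0.587, -0.434], [0.401, -0.442]] [ 0.48974447 -0.35995044] [0.15513449 0.18551743 0.15667867 0.18655998]
```

Emit:
send_rows(
  rows=[
    {"x": 5,"y": 5,"z": -15,"roll": 0,"hand": 50},
    {"x": 0,"y": 0,"z": -25,"roll": 0,"hand": 50},
    {"x": 0,"y": 0,"z": -30,"roll": 0,"hand": 50},
    {"x": 0,"y": 0,"z": -30,"roll": 0,"hand": 50},
    {"x": 0,"y": 0,"z": -25,"roll": 0,"hand": 50},
    {"x": 0,"y": 0,"z": -20,"roll": 0,"hand": 50},
    {"x": 0,"y": 0,"z": -10,"roll": 0,"hand": 50},
    {"x": 0,"y": 0,"z": -5,"roll": 0,"hand": 50},
    {"x": 0,"y": 0,"z": 0,"roll": 0,"hand": 50},
    {"x": 0,"y": 0,"z": 0,"roll": 0,"hand": 50},
  ],
)

```text
time: 16.05
position: [0.4934, -0.3585, 0.0942]
tool_rot: [2.168, 2.271, 0.001]
ft_force: [-0.2, -0.1, -2.8]
grip_width: 0.613
grip_force: 24.8
```

Emit:
send_rows(
  rows=[
    {"x": 0,"y": 0,"z": -2,"roll": 0,"hand": 50},
    {"x": 0,"y": 0,"z": -2,"roll": 0,"hand": 50},
    {"x": 0,"y": 0,"z": -1,"roll": 0,"hand": 50},
    {"x": 0,"y": 0,"z": 0,"roll": 0,"hand": 50},
  ],
)

```text
time: 16.45
position: [0.4926, -0.3586, 0.0883]
tool_rot: [-2.17, -2.272, 0.0]
ft_force: [0.6, -0.8, -2.6]
grip_width: 0.614
grip_force: 24.8
```

Emit:
send_rows(
  rows=[
    {"x": 0,"y": 0,"z": -2,"roll": 0,"hand": 50},
    {"x": 0,"y": 0,"z": -1,"roll": 0,"hand": 50},
    {"x": 0,"y": 0,"z": -1,"roll": 0,"hand": 50},
    {"x": 0,"y": 0,"z": 0,"roll": 0,"hand": 50},
  ],
)

```text
time: 16.85
position: [0.4925, -0.3585, 0.0841]
tool_rot: [-2.17, -2.272, 0.0]
ft_force: [0.1, -0.7, -2.2]
grip_width: 0.612
grip_force: 24.8
```

Emit:
send_rows(
  rows=[
    {"x": 0,"y": 0,"z": -1,"roll": 0,"hand": 50},
    {"x": 0,"y": 0,"z": 0,"roll": 0,"hand": 50},
  ],
)

```text
time: 17.05
position: [0.4928, -0.3586, 0.0835]
tool_rot: [2.17, 2.272, 0.0]
ft_force: [-0.6, -0.0, -0.7]
grip_width: 0.612
grip_force: 24.9
```

Emit:
send_rows(
  rows=[
    {"x": 0,"y": 0,"z": -0.7,"roll": 0,"hand": 50},
    {"x": 0,"y": 0,"z": 0,"roll": 0,"hand": 55},
    {"x": 0,"y": 0,"z": 0,"roll": 0,"hand": 60},
    {"x": 0,"y": 0,"z": 0,"roll": 0,"hand": 65},
    {"x": 0,"y": 0,"z": 0,"roll": 0,"hand": 72},
    {"x": 0,"y": 0,"z": 0,"roll": 0,"hand": 80},
    {"x": 0,"y": 0,"z": 0,"roll": 0,"hand": 80},
    {"x": 0,"y": 0,"z": 0,"roll": 0,"hand": 80},
    {"x": 0,"y": 0,"z": 0,"roll": 0,"hand": 80},
  ],
)

```text
time: 17.95
position: [0.4927, -0.3585, 0.0826]
tool_rot: [2.17, 2.272, 0.0]
ft_force: [-0.7, -0.3, -0.3]
grip_width: 0.912
grip_force: 0.0
```

Emit:
send_rows(
  rows=[
    {"x": 0,"y": 0,"z": 10,"roll": 0,"hand": 80},
    {"x": 0,"y": 0,"z": 25,"roll": 0,"hand": 80},
    {"x": 0,"y": 0,"z": 40,"roll": 0,"hand": 80},
    {"x": 0,"y": 0,"z": 40,"roll": 0,"hand": 80},
    {"x": 0,"y": 0,"z": 40,"roll": 0,"hand": 80},
    {"x": 0,"y": -40,"z": 20,"roll": 0,"hand": 80},
    {"x": 0,"y": 0,"z": 0,"roll": 0,"hand": 80},
    {"x": 0,"y": 0,"z": 0,"roll": 0,"hand": 80},
  ],
)

```text
time: 18.75
position: [0.4923, -0.3997, 0.2586]
tool_rot: [2.171, 2.268, 0.0]
ft_force: [0.6, 0.8, -0.6]
grip_width: 0.92
grip_force: 0.0
```

```bash
python3 - <<'E'
from h import *
im=get_image("wrist"); a=get_image("side")[145:265,240:370]
cv2.imwrite("pics/fin.png",np.hstack([im[:300,160:480],cv2.resize(a,(325,300))]))
E
```

```text
(no output)
```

View pics/fin.png

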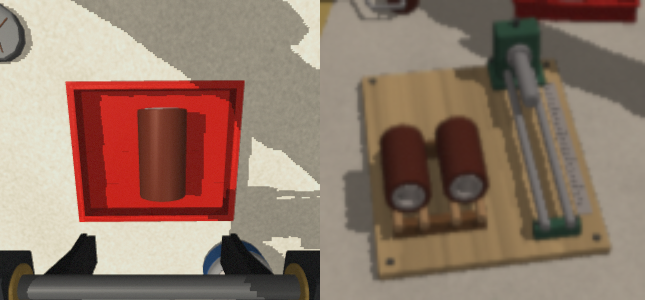

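The sleeve lies in the middle of the red tray at (162,155) in the wrist half. The two waiting sleeves are undisturbed at (405,165) and (462,158), and the pin is bare.

```bash
python3 -c "
from bench import *
print(close_job())"
```

```text
the job is handed in; nothing more can be done
None
```

The sleeve stopped part-way on the pin, about 30 mm short of the shoulder, so it does not fit: I drew it off, laid it on its side in the red tray, and handed the job in at about 19 s; no verdict came back.

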